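# Draw the brass sample button out of the packed row and load it in the nest

## Robot

A 6-joint arm with a two-finger parallel gripper is mounted at the origin on a cart in front of the work surface, level with it; the furniture and walls round the work are solid. World frame = base frame: x ahead of the robot, y to its left, z up, the work surface at z = 0. Lengths are in m, angles in degrees, forces in N, time in s.
With the tool pointing down it reaches from about 0.375 to 0.9 m from the base axis. Payload 3.1 kg.
Tool frame: the origin (TCP) lies at the very end of the fingers, on their centre line; the grasp point (between the pads) lies 19 mm behind it; z points along the fingers, y is the line along which they close (so a half turn about z gives the same grasp; the last joint's range is limited). The gripper opens to 87 mm and grips with 3 to 60 N. Pads are 19 mm wide; open, the fingers measure 117 mm over their backs; the gripper's body (75 mm by 190 mm) begins 51 mm behind the grasp point.
Start: joints at [59.043, 30.224, 82.088, -0, 67.689, -10.227], TCP at [0.221, 0.585, 0.223] pointing down, gripper open.
Joint ranges: [-176.69, 176.69], [-43.24, 126.21], [12.49, 139.97], [-82, 262], [0, 151.66], [-163.58, 163.58]. Speed limits (degrees/s): [159.86, 159.86, 180, 180, 180, 180].

## Interface

Orientations are given as a 3x3 rotation matrix whose columns are the frame's x, y, z axes.
In Python, from rig import * gives the robot as it stands.
- The arm moves only by the tool jog_arm, never from a script. Its arguments are lists of equal length, an entry for each row: "delta_pos": the shift along the world's x, y, z in cm, a list of three; "turn": the turn about the world's z in degrees; "grip": the closure, from 0 (fully open) to 1 (shut). In form: {"delta_pos": [[x, y, z], ...], "turn": [turn, ...], "grip": [grip, ...]}. A call has 1 to 12 rows; each row is the pose to reach, as a shift and turn from the pose commanded when the call began; what a row does not reach only later rows make up. A row lasts 1/8 s, in which the tool goes at most 62.5 mm and 10.7 degrees, less where a joint would pass 70% of its speed; a pose out of reach is approached as far as the arm can. A call with a gripper value outside its range is refused whole. The fingers move at their own pace and stop on an object; the grip force is fixed at half the most. Time passes only in rows, so rows that repeat a pose let the fingers close. It gives the time, the measured TCP pose, the force, the opening and the grip force at its end, in the units of the state.
- read_state(): the state, without advancing time (a new reading comes with each control period).
- capture(name): name is "scene" or "top" or "wrist"; returns a dict with "color" (420x560x3 uint8, blue, green, red), "fovy" (degrees; the focal length in pixels is half the picture's height over the tangent of half this angle, whatever the lens; pixels are square), "cx", "cy" (the principal point, pixels), "camera_from_world" (4x4, takes a point from world to camera coordinates). Camera axes: x right, y up, looking along -z (the intrinsics and any distortion apply to the point x, -y, -z); pixel columns grow to the right and rows downward; lengths in m; the calibration is good to about 2 mm. A picture is of the moment at which its call begins. There is no depth.
- hand_in(): hands the job in; it is judged then, once.
The state is a dict: "time_s": time; "joint_positions": joint angles; "qvel": joint speeds; "tau": joint torques, N m; "position": TCP position; "tcp_rot": TCP orientation; "force": force on the tool from outside, world axes, zero at the start; "moment": the same for the moment, N m; "opening": opening from 0.0 (shut) to 1.0 (fully open); "grasp_force": force on a finger pad.
Only numpy, scipy, OpenCV 4.12 (cv2) and the standard library are available. Lean on these libraries where they do the work, as an engineer would, in place of code of your own. Each camera call takes 0.05 s, during which the arm holds its last target. There are 200 camera calls.

## Task

Press lightly from above on the brass one of the four sample buttons packed in the bay of the loading tray and slide it, flat on the plate, out of the bay's open front and over the pitched apron until it lies wholly in front of the black line; then pick it up and lay it flat in the round recess of the green nest. The tray stands on a load cell: never press down on it with more than 15 N. Leave the three steel buttons where they are, and do not shift the loose ring gauge, loupe or brass bush.

Things in the scene. Friction and masses are not known exactly. Their poses are not given: they have to be found in the camera images.
- tray: Foot of the loading tray, fixed; origin at the centre of its underside, z up; it may be sunk up to 4 mm into the worktop. On it the aluminium deck: bay plate x = +18 to +68 mm, y = -89 to +89 mm, level, top 12 mm above the origin; in front of it a bare apron (x = +18 to -70 mm), hinged level with it at x = +18 mm; its pitch is set anew each start, up to 0.08 rad, front edge up or down, not measured.
- bay (a point): Middle of the row's line on the plate top, at x = +40 mm of the tray; axes as the tray's. Four buttons stand at y = -60, -20, +20, +60 mm, touching one another and the back wall; the brass one's place varies. A blue wall, as high as the buttons (9 mm), stands behind them (inner face 20 mm to +x) and at both ends (y = -80.6 and +80.6 mm); the bay opens to -x.
- tray_line (a point): Middle of the painted black line across the apron (4 mm wide, along the tray's y, flat, no step), at x = +10 mm in the tray's frame and at the bay plate's height; axes as the tray's. The brass button is wholly in front of it when its centre is at x = -12 mm or less in the tray's frame. The hinge is so stiff that a press of 15 N does not move the apron.
- brass_c (a point): Centre (half-way up) of the brass sample button: plain yellow disc, diameter 40 mm, 9 mm high, about 0.09 kg, flat, loose, z up. It slides easily on the plates; a finger grips its top better than the plate holds its underside, so a light press of 5 to 10 N from above drags it; the press must follow it up or down the apron.
- steel_0_c (a point): Centre of a steel sample button, grey disc, diameter 40 mm, 9 mm high, loose, in the same row; must stay where it is (within 4 mm).
- steel_1_c (a point): As steel_0_c, another steel button.
- steel_2_c (a point): As steel_0_c, another steel button.
- nest: Fixed green sample nest, a 76 x 76 x 14 mm plate on the worktop with one round recess in the middle of its top: diameter 46 mm, 4 mm deep (a seated button stands 5 mm proud). Origin at the centre of the underside, z up, x and y along its sides.
- nest_floor (a point): Centre of the nest's recess, on its floor, 10 mm above the worktop. A seated button has its centre 4.5 mm above this point.
- ring_gauge: Bystander: loose knurled steel ring, diameter 60 mm, 18 mm high; origin at the centre of its underside. Leave alone.
- loupe: Bystander: loose black loupe, diameter 38 mm, 30 mm high; origin at the centre of its underside. Leave alone.
- bush: Bystander: loose yellow bush, diameter 30 mm, 26 mm high; origin at the centre of its underside. Leave alone.
- deck (a joint): How far (m) the deck of the tray is pressed down on its load cell: about 0 with the four buttons on it, 0.000033 for each newton more (15 N: 0.0005). Too small to be seen.
Mind the look-alikes: they are no part of the job. What is meant by the nest is not blue or brown, and is the larger of those in its own colour.

How it is judged (in metres and radians):
On the way:
1. the brass button lies flat on the tray, wholly in front of the black line (x of brass_c in the frame of tray between -0.07 and -0.01 m and z of brass_c in the frame of tray between 0.0095 and 0.0235 m and y of brass_c in the frame of tray between -0.089 and 0.089 m and angle between brass_c's own z axis and vertical below 0.15 rad), for 0.2 s.
At the end, for the whole second after the job is handed in: The brass button rests flat (within 0.06 rad) on the floor of the nest's recess (centre within 5 mm of the recess's, height within about 2 mm of seated), released; the three steel buttons are within 4 mm of where they started, and ring gauge, loupe and bush within 8 mm (horizontal distance between brass_c and nest_floor below 0.005 m and z of brass_c in the frame of nest_floor between 0.002 and 0.006 m and angle between brass_c's own z axis and vertical below 0.06 rad and distance of each of steel_0_c, steel_1_c, steel_2_c from where it was at the start of the episode below 0.004 m and distance of each of ring_gauge, loupe, bush from where it was at the start of the episode below 0.008 m); the robot touches nothing.
It fails at once if the tray is pressed down with more than 15 N (its load cell gives 0.5 mm) (value of joint deck above 0.0005 m).
It fails at once if the brass button is lifted out of the bay instead of being slid out (x of brass_c in the frame of tray between 0.018 and 0.06 m and y of brass_c in the frame of tray between -0.085 and 0.085 m and z of brass_c in the frame of tray between 0.0215 and 0.034 m).
It fails at once if a steel button is moved more than 4 mm (distance of any of steel_0_c, steel_1_c, steel_2_c from where it was at the start of the episode above 0.004 m).
It fails at once if the ring gauge, loupe or bush is moved more than 8 mm (distance of any of ring_gauge, loupe, bush from where it was at the start of the episode above 0.008 m).
It also fails if it takes over 64 s, if anything falls off the work surface, if the arm or the gripper's body presses on something with over 40 N, if the wrist force passes 120 N, or if a joint passes its speed limit or range.

## Working session

There is one attempt and no reset: what is moved stays moved. The work goes in short steps, Python scripts to look and compute and a tool call to move; the robot and the scene stay as the last step left them, time stands still between calls to the robot, and variables do not carry over. Pictures are saved under pics/ and viewed, at most 10 in all, crops included, and the job is handed in when it is done.

Besides the shell and the picture viewer there is one more tool, called after "Request:" as a command line: name --pt "numbers of a row" for each row, then --argument value for the rest. jog_arm: Moves the arm, as the interface text tells. Its arguments: {"type":"object","properties":{"delta_pos":{"type":"array"},"turn":{"type":"array"},"grip":{"type":"array"}},"required":["delta_pos","turn","grip"]}

```bash
mkdir -p pics
cat > h.py <<'E'
from rig import *
import numpy as np, cv2
def snap(cam,name):
    c=capture(cam); cv2.imwrite(f'pics/{name}.png',c['color']); np.save(f'pics/{name}.npy',np.array([c['fovy'],c['cx'],c['cy'],*np.array(c['camera_from_world']).ravel()])); 
    return c
def load(name):
    a=np.load(f'pics/{name}.npy'); return a[0],a[1],a[2],a[3:].reshape(4,4)
def world(name,u,v,z):
    f,cx,cy,T=load(name); F=210/np.tan(np.radians(f)/2)
    d=T[:3,:3].T@np.array([(u-cx)/F,-(v-cy)/F,-1]); o=-T[:3,:3].T@T[:3,3]
    return (o+d*(z-o[2])/d[2]).round(4)
def pix(name,p):
    f,cx,cy,T=load(name); F=210/np.tan(np.radians(f)/2)
    q=T[:3,:3]@np.array(p)+T[:3,3]; return np.array([cx-F*q[0]/q[2],cy+F*q[1]/q[2]]).round(1)
E
python3 - <<'E'
from h import *
a=snap('top','top0'); b=snap('scene','scene0')
for n in('top0','scene0'):
    f,cx,cy,T=load(n); print(f,cx,cy,-T[:3,:3].T@T[:3,3], T[:3,:3].round(2).tolist())
s=read_state(); print(s['position'],s['tcp_rot'],s['force'],s['opening'])
print(a.keys())
E
```

```text
50.35838328791064 276.5039778681104 207.68906167368087 [ 0.46564311 -0.03700623  1.11829751] [[0.02, -1.0, -0.02], [1.0, 0.02, 0.09], [-0.09, -0.02, 1.0]]
52.6938219884547 287.55405104586987 202.64021763612607 [-0.01079035 -0.65862533  0.60346474] [[0.73, -0.68, -0.03], [0.39, 0.38, 0.84], [-0.57, -0.62, 0.54]]
[0.22083276 0.58398525 0.22169094] [[-9.35275892e-01  3.53918141e-01 -9.77185266e-04]
 [ 3.53919338e-01  9.35274481e-01 -1.65726132e-03]
 [ 3.27401597e-04 -1.89584133e-03 -9.99998149e-01]] [0.44267603 0.34413505 0.17888636] 1.002778266509484
dict_keys(['color', 'fovy', 'cx', 'cy', 'camera_from_world'])
```

View pics/top0.png

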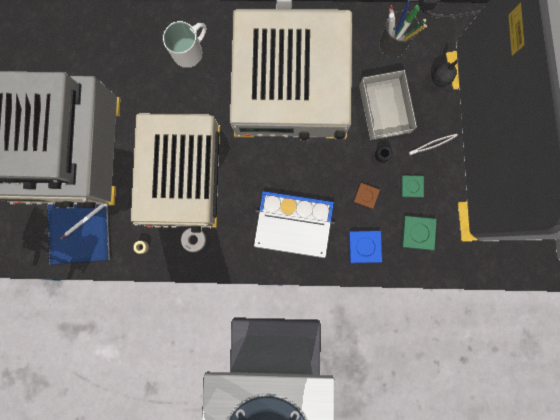

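View pics/scene0.png

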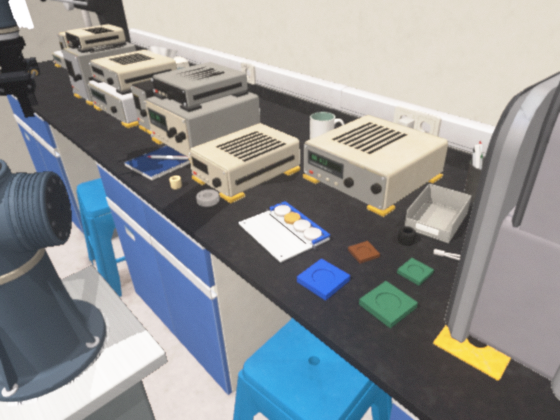

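The top view shows the tray around (295,223) with its bay away from the robot, and brass second from the left at (288,206). The large green nest is at (420,233). The loupe is at (384,153), the ring at (193,240) and the bush at (141,247). I'll enlarge the crop next.

Run:
```python
from h import *
a=cv2.imread('pics/top0.png')
t=cv2.resize(a[180:265,245:345],None,fx=6,fy=6,interpolation=cv2.INTER_CUBIC)
n=cv2.resize(a[205:260,390:450],None,fx=6,fy=6,interpolation=cv2.INTER_CUBIC)
o=np.zeros((510,960,3),np.uint8); o[:,:600]=t; o[:330,600:]=n
cv2.imwrite('pics/crop0.png',cv2.resize(o,None,fx=800/960,fy=800/960))
for z in (.02,): print('brass',world('top0',288,206,.021),'nest',world('top0',420,233,.014))
```

```text
brass [ 0.5658 -0.0386  0.021 ] nest [ 0.5066 -0.3635  0.014 ]
```

View pics/crop0.png

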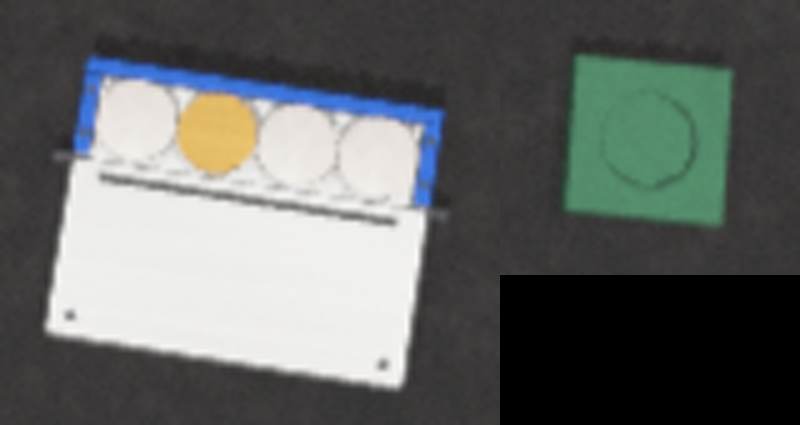

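The crop shows brass at about (217,133), which is px (288.4,206.6), second from the left, so tray y=+20. The line runs from (100,178) to (396,222), and the nest recess is at about (648,139). Now I'll turn these into world positions.

Run:
```python
from h import *
def cr(u,v): return 245+u/5-.4,180+v/5-.4
P=lambda u,v,z: world('top0',*cr(u,v),z)
rowL,br,r3,rowR=[P(*c,.019) for c in((137,120),(217,133),(298,145),(378,157))]
print('row',rowL,br,r3,rowR, np.linalg.norm(rowL-rowR))
d=rowL-rowR; print('tray y az',np.degrees(np.arctan2(d[1],d[0])))
l=P(100,178,.01)-P(396,222,.01); print('line az',np.degrees(np.arctan2(l[1],l[0])), P(248,200,.01))
# nest: crop origin 390,205 at crop x 500
n=world('top0',390+(648-500)/5-.4,205+139/5-.4,.014); print('nest',n)
print('nestcorners',[world('top0',390+(u-500)/5-.4,205+v/5-.4,.014)[:2].tolist() for u,v in((574,54),(733,70),(723,226),(565,212))])
for z in(0,.15,.3): print('right instr',z,world('top0',470,230,z))
print('box',[world('top0',218,y,.1) for y in(115,225)])
for n_,p in(('loupe',(384,153)),('ring',(193,240)),('bush',(141,247))): print(n_,world('top0',*p,.02))
s=read_state(); R=s['tcp_rot']; R=np.array(R); print('tool y az',np.degrees(np.arctan2(R[1,1],R[0,1])),s['time_s'])
```

```text
row [0.5711 0.0011 0.019 ] [ 0.5654 -0.0386  0.019 ] [ 0.5603 -0.0787  0.019 ] [ 0.5552 -0.1181  0.019 ] 0.12025576909238077
tray y az 82.402208165673
line az 82.72662371163415 [ 0.5332 -0.0547  0.01  ]
nest [ 0.508  -0.3616  0.014 ]
nestcorners [[0.549, -0.3256], [0.5428, -0.4032], [0.4663, -0.3977], [0.4714, -0.321]]
right instr 0 [ 0.5172 -0.4907  0.    ]
right instr 0.15 [ 0.5103 -0.4299  0.15  ]
right instr 0.3 [ 0.5034 -0.369   0.3   ]
box [array([0.7688, 0.1295, 0.1   ]), array([0.5116, 0.1207, 0.1   ])]
loupe [ 0.7028 -0.274   0.02  ]
ring [0.4769 0.1936 0.02  ]
bush [0.4569 0.3217 0.02  ]
tool y az 69.27280674845194 0.1
```

Row spacing comes out at 120.3 mm against 120, so the calibration holds. Tray y is at azimuth 82.5°, so I turn +13.2°. Moving above the brass button with the gripper shut.

Request:
jog_arm --pt "2.9 -5.2 0" --pt "5.8 -10.4 0" --pt "8.6 -15.6 0" --pt "11.5 -20.8 0" --pt "14.3 -26 0" --pt "17.2 -31.2 0" --pt "20.1 -36.4 0" --pt "23 -41.6 0" --pt "25.8 -46.8 0" --pt "28.7 -52 0" --pt "31.5 -57.2 -1" --pt "34.4 -62.4 -2" --turn '[2,4,6,8,10,12,13.2,13.2,13.2,13.2,13.2,13.2]' --grip '[1,1,1,1,1,1,1,1,1,1,1,1]'

```text
time_s: 1.6
position: [0.5657, -0.0413, 0.2021]
tcp_rot: [[-0.991, 0.131, -0.0], [0.131, 0.991, 0.0], [0.0, 0.0, -1.0]]
force: [0.3, 0.1, 0.1]
opening: 0.006
grasp_force: 0.0
```

Request:
jog_arm --pt "0 0 -4" --pt "0 0 -8" --pt "0 0 -10.3" --pt "0 0 -10.3" --pt "0 0 -10.3" --turn '[0,0,0,0,0]' --grip '[1,1,1,1,1]'

```text
time_s: 2.22
position: [0.5658, -0.0396, 0.1002]
tcp_rot: [[-0.991, 0.131, 0.001], [0.131, 0.991, -0.0], [-0.001, -0.0, -1.0]]
force: [-0.5, -0.2, 0.5]
opening: 0.003
grasp_force: 0.0
```

Run:
```python
from h import *
snap('wrist','w1'); s=read_state(); R=np.array(s['tcp_rot']); print(s['position'],s['force'],s['opening'],s['time_s'],np.degrees(np.arctan2(R[1,1],R[0,1])))
f,cx,cy,T=load('w1'); print(f,cx,cy,-T[:3,:3].T@T[:3,3],T[:3,:3].round(2).tolist())
cy_,sy=np.cos(np.radians(-7.5)),np.sin(np.radians(-7.5))
print(pix('w1',[.5654,-.0386,.019]),pix('w1',[*s['position'][:2],.02]))
```

```text
[ 0.56608496 -0.03962265  0.10064466] [ 0.64115349 -0.21498199  0.43244165] 0.0029968288704059287 2.275 82.47904406409484
69.32057660838758 278.85896211942384 210.54047128097608 [ 0.50031371 -0.02967345  0.26298984] [[0.13, 0.99, -0.0], [-0.96, 0.13, -0.24], [-0.24, 0.03, 0.97]]
[278.8 215.8] [277.7 217. ]
```

View pics/w1.png

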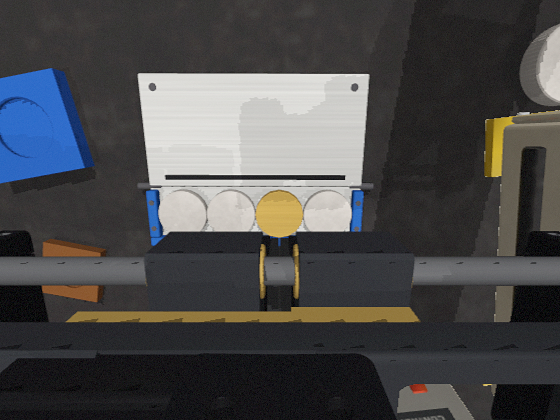

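The wrist view shows brass centred at (279,214), where (278.8,215.8) was predicted. The line spans (165–345,177), and the apron's front corners are near (138,73) and (369,73). A close crop should give the pitch and depth.

Run:
```python
from h import *
a=cv2.imread('pics/w1.png')[60:250,125:385]
cv2.imwrite('pics/crop1.png',cv2.resize(a,None,fx=3,fy=3,interpolation=cv2.INTER_CUBIC))
```

```text
(no output)
```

View pics/crop1.png

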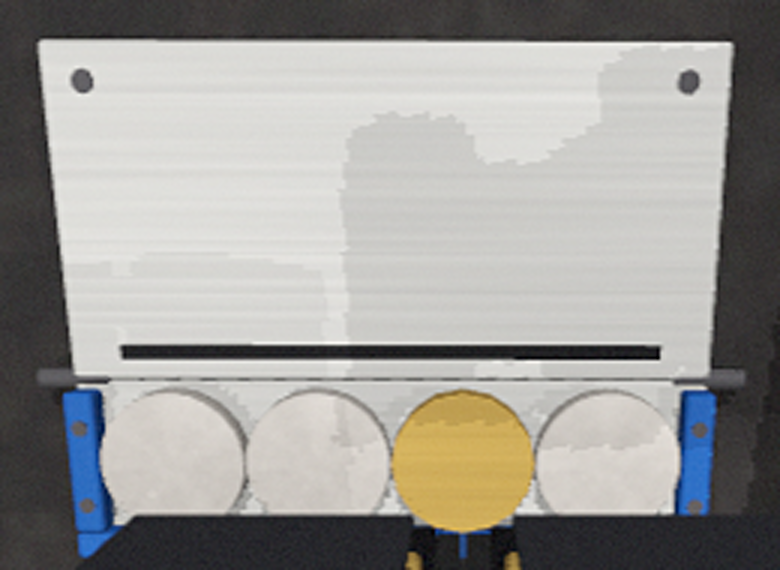

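The crop gives front corners (39,40) and (733,43), hinge corners (76,378) and (709,378), line centre row 352, and brass (462.5,460.5). I'll fit the tray pose and pitch to these.

Run:
```python
from h import *
from scipy.optimize import least_squares
f,cx,cy,T=load('w1'); F=210/np.tan(np.radians(f)/2)
px=lambda u,v:np.array([125+u/3-.33,60+v/3-.33])
def proj(p):
    q=T[:3,:3]@p+T[:3,3]; return np.array([cx-F*q[0]/q[2],cy+F*q[1]/q[2]])
def W(P,x,y,h,apr=False):
    tx,ty,z,yaw,pit=P
    if apr: d=18-x; x=18-d*np.cos(pit)/1; hz=d*np.sin(pit)+h
    else: hz=h
    c,s=np.cos(yaw),np.sin(yaw); x/=1000;y/=1000
    return np.array([tx+c*x-s*y,ty+s*x+c*y,z+hz/1000])
# image right = +y
obs=[((40,20,9,0),(462.5,460.5),'both'),((20,20,9,0),(462.5,531),'v'),((60-40,20,9,0),(462.5,390),'v0')]
def res(P):
    r=[]
    A=lambda p,u,v:r.extend(proj(p)-px(u,v))
    V=lambda p,v:r.append((proj(p)-px(0,v))[1])
    U=lambda p,u:r.append((proj(p)-px(u,0))[0])
    A(W(P,-70,-89,0,1),39,40);A(W(P,-70,89,0,1),733,43);A(W(P,18,-89,0,1),76,378);A(W(P,18,89,0,1),709,378)
    V(W(P,20,20,9),390);V(W(P,60,20,9),531);U(W(P,40,0,9),391);U(W(P,40,40,9),534);U(W(P,40,-40,9),245.5);U(W(P,40,-80,9),101);U(W(P,40,80,9),679.5)
    V(W(P,10,0,0,1),352)
    return np.array(r)
s=least_squares(res,[.53,-.06,.01,np.radians(-7.5),0],x_scale=[.01,.01,.01,.1,.1])
cov=np.linalg.inv(s.jac.T@s.jac)*.25
print(s.x,np.sqrt(np.diag(cov)),np.degrees(s.x[3])); print(res(s.x).round(1))
P=s.x;print('brass top',W(P,40,20,9),'line',W(P,10,20,0,1),'target x-25',W(P,-25,20,9,1))
```

```text
[ 0.52167334 -0.05276871  0.00948322 -0.13531768  0.00792394] [0.00016912 0.00014434 0.0005497  0.00179133 0.01058473] -7.753132069598283
[ 0.2 -0.2 -0.2 -0.6 -0.3  0.  -0.2  0.6  0.6  0.1 -0.2  0.2  0.3  0.4
 -0.2 -0.5]
brass top [ 0.56400579 -0.03834774  0.01848322] line [ 0.53428028 -0.03430063  0.00954661] target x-25 [ 0.49960132 -0.0295791   0.01882394]
```

The fit is good to sub-pixel. Brass is at (0.564,-0.038), its top at z≈18.5 mm (±1), with pitch +0.01±0.01. I'll go down to just above it.

Request:
jog_arm --pt "-0.1 0.05 -3" --pt "-0.1 0.05 -6" --pt "-0.1 0.05 -7" --pt "-0.1 0.05 -7.6" --pt "-0.1 0.05 -7.8" --pt "-0.1 0.05 -7.8" --pt "-0.1 0.05 -7.8" --turn '[0,0,0,0,0,0,0]' --grip '[1,1,1,1,1,1,1]'

```text
time_s: 3.15
position: [0.5646, -0.0391, 0.0222]
tcp_rot: [[-0.991, 0.131, 0.001], [0.131, 0.991, -0.0], [-0.001, -0.0, -1.0]]
force: [-0.3, -0.8, -0.5]
opening: 0.008
grasp_force: 0.0
```

Request:
jog_arm --pt "0 0 -0.05" --pt "0 0 -0.1" --pt "0 0 -0.1" --pt "0 0 -0.1" --turn '[0,0,0,0]' --grip '[1,1,1,1]'

```text
time_s: 3.65
position: [0.5642, -0.039, 0.0205]
tcp_rot: [[-0.991, 0.131, -0.0], [0.131, 0.991, 0.0], [0.0, 0.0, -1.0]]
force: [-0.8, -1.0, 0.6]
opening: 0.004
grasp_force: 0.0
```

Request:
jog_arm --pt "0 0 -0.03" --pt "0 0 -0.05" --pt "0 0 -0.05" --turn '[0,0,0]' --grip '[1,1,1]'

```text
time_s: 4.03
position: [0.5642, -0.039, 0.02]
tcp_rot: [[-0.991, 0.131, -0.0], [0.131, 0.991, -0.0], [0.0, -0.0, -1.0]]
force: [0.0, -0.4, 0.5]
opening: 0.006
grasp_force: 0.0
```

Request:
jog_arm --pt "0 0 -0.03" --pt "0 0 -0.03" --turn '[0,0]' --grip '[1,1]'

```text
time_s: 4.28
position: [0.5642, -0.0389, 0.0197]
tcp_rot: [[-0.991, 0.131, -0.0], [0.131, 0.991, 0.0], [0.0, 0.0, -1.0]]
force: [-0.5, -0.9, -0.1]
opening: 0.002
grasp_force: 0.0
```

Request:
jog_arm --pt "0 0 -0.03" --pt "0 0 -0.03" --turn '[0,0]' --grip '[1,1]'

```text
time_s: 4.53
position: [0.5642, -0.039, 0.0195]
tcp_rot: [[-0.991, 0.131, 0.0], [0.131, 0.991, -0.0], [-0.0, -0.0, -1.0]]
force: [-0.1, -0.3, 1.3]
opening: 0.007
grasp_force: 0.3
```

Request:
jog_arm --pt "0 0 -0.02" --pt "0 0 -0.02" --turn '[0,0]' --grip '[1,1]'

```text
time_s: 4.78
position: [0.5642, -0.039, 0.0194]
tcp_rot: [[-0.991, 0.131, 0.0], [0.131, 0.991, -0.0], [-0.0, -0.0, -1.0]]
force: [-1.1, -0.1, 3.3]
opening: 0.004
grasp_force: 1.2
```

Contact is made at about 10 N per mm. A bit more press brings it to about 7 N.

Request:
jog_arm --pt "0 0 -0.01" --pt "0 0 -0.02" --pt "0 0 -0.02" --turn '[0,0,0]' --grip '[1,1,1]'

```text
time_s: 5.15
position: [0.5642, -0.039, 0.0193]
tcp_rot: [[-0.991, 0.131, 0.0], [0.131, 0.991, -0.0], [-0.0, -0.0, -1.0]]
force: [-1.2, 0.8, 5.1]
opening: 0.005
grasp_force: 2.6
```

Request:
jog_arm --pt "0 0 -0.01" --pt "0 0 -0.01" --turn '[0,0]' --grip '[1,1]'

```text
time_s: 5.4
position: [0.5642, -0.039, 0.0193]
tcp_rot: [[-0.991, 0.131, 0.0], [0.131, 0.991, -0.0], [-0.0, -0.0, -1.0]]
force: [-1.6, 0.5, 5.8]
opening: 0.004
grasp_force: 2.9
```

Request:
jog_arm --pt "0 0 -0.01" --pt "-0.2 0.03 -0.01" --pt "-0.4 0.05 -0.01" --pt "-0.6 0.08 -0.01" --pt "-0.8 0.11 -0.01" --pt "-0.8 0.11 -0.01" --turn '[0,0,0,0,0,0]' --grip '[1,1,1,1,1,1]'

```text
time_s: 6.15
position: [0.5571, -0.0382, 0.0193]
tcp_rot: [[-0.991, 0.131, 0.002], [0.131, 0.991, -0.001], [-0.002, -0.0, -1.0]]
force: [0.8, 0.5, 6.0]
opening: 0.006
grasp_force: 2.9
```

Run:
```python
from h import *
c=snap('wrist','w2'); s=read_state(); print(s['position'],s['force'])
def bc(n):
    a=cv2.imread(f'pics/{n}.png'); h=cv2.cvtColor(a,cv2.COLOR_BGR2HSV); m=((abs(h[...,0].astype(int)-20)<8)&(h[...,1]>110)&(h[...,2]>110)).astype(np.uint8)
    m[270:]=0
    n_,l,st,ce=cv2.connectedComponentsWithStats(m); i=1+st[1:,4].argmax(); return st[i],ce[i]
print(bc('w1'),bc('w2')); a=cv2.imread('pics/w2.png')
cv2.imwrite('pics/w2c.png',cv2.resize(a[20:270,100:420],None,fx=2,fy=2))
```

```text
[ 0.55707829 -0.03822541  0.01927992] [ 1.25065823 -0.9427049   5.31760214]
(array([ 256,  190,   47,   47, 1725], dtype=int32), array([278.83478261, 213.33855072])) (array([252, 217,  53,  27, 741], dtype=int32), array([278.31443995, 227.59244265]))
```

View pics/w2c.png

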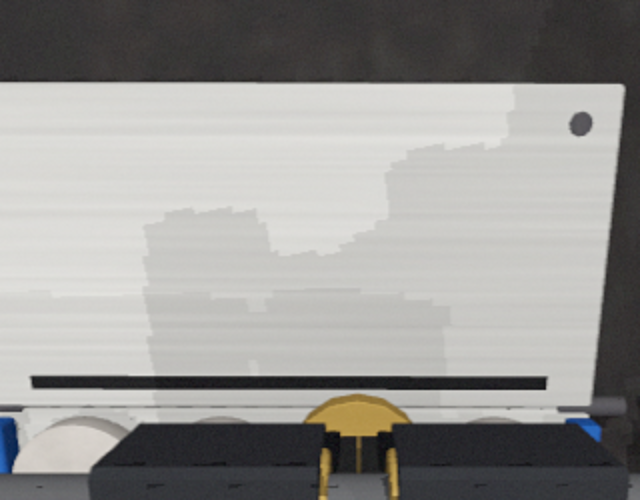

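Brass has come forward of the steel buttons: its front edge is at crop row 394, theirs are at about 417. The drag works and the press is 5–6 N. I'll keep sliding in short stretches and watch the force.

Request:
jog_arm --pt "-0.2 0.03 0" --pt "-0.4 0.05 0" --pt "-0.6 0.08 0" --pt "-0.8 0.11 0" --pt "-0.8 0.11 0" --turn '[0,0,0,0,0]' --grip '[1,1,1,1,1]'

```text
time_s: 6.82
position: [0.5493, -0.0372, 0.0194]
tcp_rot: [[-0.991, 0.131, 0.003], [0.131, 0.991, -0.001], [-0.003, -0.0, -1.0]]
force: [0.8, -0.8, 5.1]
opening: 0.007
grasp_force: 3.0
```

```bash
cat >> h.py <<'E'
def bc(n):
    a=cv2.imread(f'pics/{n}.png'); h=cv2.cvtColor(a,cv2.COLOR_BGR2HSV); m=((abs(h[...,0].astype(int)-20)<8)&(h[...,1]>110)&(h[...,2]>110)).astype(np.uint8)
    m[270:]=0
    n_,l,st,ce=cv2.connectedComponentsWithStats(m); i=1+st[1:,4].argmax(); return st[i],ce[i]
def tray(p):
    d=np.array(p[:2])-[.52167,-.05277]; c,s=np.cos(-.1353),np.sin(-.1353); return (1000*np.array([c*d[0]+s*d[1],-s*d[0]+c*d[1]])).round(1)
E
python3 - <<'E'
from h import *
snap('wrist','w3'); s=read_state(); print(s['position'],s['force'],'tcp in tray',tray(s['position']))
for n in('w2','w3'):
    st,ce=bc(n); print(st,'front in tray',tray(world(n,278.5,st[1]-.5,.0185)))
E
```

```text
[ 0.54925854 -0.03714942  0.01935505] [1.65567812 0.24912787 6.50768326] tcp in tray [25.2 19.2]
[252 217  53  27 741] front in tray [11.4 20. ]
[252 217  53  23 743] front in tray [ 3.5 19.9]
```

Brass follows with no slip: the centre is at tray x≈23.5 and the force is steady. Continuing.

Request:
jog_arm --pt "-0.2 0.03 0" --pt "-0.4 0.05 0" --pt "-0.6 0.08 0" --pt "-0.8 0.11 0" --turn '[0,0,0,0]' --grip '[1,1,1,1]'

```text
time_s: 7.38
position: [0.5418, -0.0362, 0.0195]
tcp_rot: [[-0.991, 0.131, 0.004], [0.131, 0.991, -0.001], [-0.004, -0.001, -1.0]]
force: [1.9, -0.6, 5.6]
opening: 0.008
grasp_force: 3.1
```

Request:
jog_arm --pt "-0.2 0.03 0" --pt "-0.4 0.05 0" --pt "-0.6 0.08 0" --pt "-0.8 0.11 0" --turn '[0,0,0,0]' --grip '[1,1,1,1]'

```text
time_s: 7.88
position: [0.534, -0.0351, 0.0195]
tcp_rot: [[-0.991, 0.131, 0.004], [0.131, 0.991, -0.001], [-0.004, -0.001, -1.0]]
force: [1.8, -1.1, 6.2]
opening: 0.005
grasp_force: 3.4
```

Run:
```python
from h import *
snap('wrist','w4'); s=read_state(); print(s['position'],s['force'],'tcp in tray',tray(s['position']))
st,ce=bc('w4'); print(st,'front in tray',tray(world('w4',278.5,st[1]-.5,.0185)))
```

```text
[ 0.53362147 -0.03507088  0.01951311] [ 1.94710145 -0.69079499  7.49683363] tcp in tray [ 9.5 19.1]
[252 217  53  24 740] front in tray [-11.9  19.9]
```

Request:
jog_arm --pt "-0.25 0.03 0" --pt "-0.5 0.07 0.01" --pt "-0.75 0.1 0.01" --pt "-1 0.14 0.01" --turn '[0,0,0,0]' --grip '[1,1,1,1]'

```text
time_s: 8.43
position: [0.5241, -0.0338, 0.0197]
tcp_rot: [[-0.991, 0.131, 0.004], [0.131, 0.991, -0.001], [-0.005, -0.001, -1.0]]
force: [2.1, -0.4, 7.0]
opening: 0.006
grasp_force: 3.6
```

Request:
jog_arm --pt "-0.25 0.03 0" --pt "-0.5 0.07 0.01" --pt "-0.75 0.1 0.01" --pt "-1 0.14 0.01" --turn '[0,0,0,0]' --grip '[1,1,1,1]'

```text
time_s: 8.93
position: [0.5144, -0.0325, 0.0198]
tcp_rot: [[-0.991, 0.131, 0.005], [0.131, 0.991, -0.001], [-0.005, -0.001, -1.0]]
force: [3.1, -0.1, 8.2]
opening: 0.003
grasp_force: 3.8
```

Request:
jog_arm --pt "-0.25 0.03 0.02" --pt "-0.5 0.07 0.02" --pt "-0.75 0.1 0.03" --pt "-1 0.14 0.03" --turn '[0,0,0,0]' --grip '[1,1,1,1]'

```text
time_s: 9.43
position: [0.5042, -0.031, 0.02]
tcp_rot: [[-0.991, 0.131, 0.005], [0.131, 0.991, -0.001], [-0.005, -0.001, -1.0]]
force: [2.7, 0.7, 7.4]
opening: 0.007
grasp_force: 3.7
```

Request:
jog_arm --pt "-0.25 0.03 0" --pt "-0.5 0.07 0.01" --pt "-0.7 0.1 0.02" --pt "-0.7 0.1 0.02" --turn '[0,0,0,0]' --grip '[1,1,1,1]'

```text
time_s: 9.93
position: [0.4967, -0.0299, 0.0201]
tcp_rot: [[-0.991, 0.131, 0.004], [0.131, 0.991, -0.001], [-0.004, -0.001, -1.0]]
force: [2.0, 1.0, 7.4]
opening: 0.007
grasp_force: 3.8
```

Run:
```python
from h import *
snap('wrist','w5'); s=read_state(); print(s['position'],s['force'],'tcp in tray',tray(s['position']))
st,ce=bc('w5'); print(st,'front in tray',tray(world('w5',278.5,st[1]-.5,.0185)))
```

```text
[ 0.49665222 -0.0299182   0.02015131] [ 1.20111329 -1.02924009  7.24884104] tcp in tray [-27.9  19.3]
[252 217  53  30 759] front in tray [-49.3  20. ]
```

Brass's centre is at about tray x=-29, wholly past the line. I'll lift off, open and look.

Request:
jog_arm --pt "0 0 0.2" --pt "0 0 2" --pt "0 0 5" --pt "0 0 8" --pt "0 0 8" --pt "0 0 8" --pt "0 0 8" --pt "0 0 8" --turn '[0,0,0,0,0,0,0,0]' --grip '[1,1,1,0,0,0,0,0]'

```text
time_s: 10.98
position: [0.4945, -0.0292, 0.0986]
tcp_rot: [[-0.991, 0.131, -0.002], [0.131, 0.991, 0.001], [0.002, 0.0, -1.0]]
force: [-0.2, 0.3, 0.0]
opening: 0.487
grasp_force: 0.0
```

Run:
```python
from h import *
snap('wrist','w6'); s=read_state(); print(s['position'],s['force'],s['opening'],'tcp in tray',tray(s['position']))
st,ce=bc('w6'); w=world('w6',*ce,.0195); print(st,ce,w,'tray',tray(w))
a=cv2.imread('pics/w6.png'); cv2.imwrite('pics/w6c.png',cv2.resize(a[60:330,80:480],None,fx=2,fy=2))
```

```text
[ 0.49466639 -0.02925345  0.0987519 ] [-0.46230157  0.20419016  0.02719972] 0.533432795784919 tcp in tray [-29.9  19.7]
[ 255  195   47   48 1733] [277.87016734 218.6203116 ] [ 0.4956 -0.0292  0.0195] tray [-29.   19.8]
```

View pics/w6c.png

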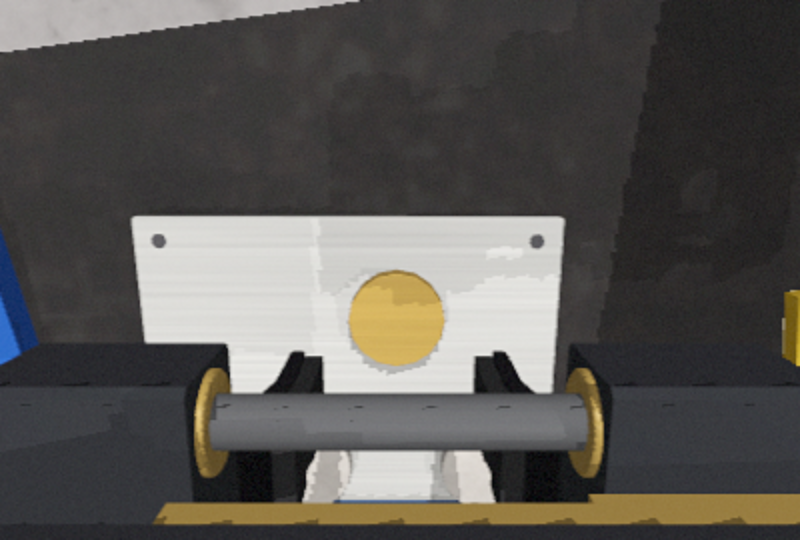

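Brass lies flat on the apron at (0.495,-0.029), right under the commanded TCP. I'll descend so the tips end about 4.7 mm above the apron, holding the top 4 mm of the disc, then grip.

Request:
jog_arm --pt "0 0 -1" --pt "0 0 -3" --pt "0 0 -5" --pt "0 0 -6.5" --pt "0 0 -7.5" --pt "0 0 -8.1" --pt "0 0 -8.3" --pt "0 0 -8.35" --pt "0 0 -8.35" --turn '[0,0,0,0,0,0,0,0,0]' --grip '[0,0,0,0,0,0,0,0,0]'

```text
time_s: 12.15
position: [0.4955, -0.0294, 0.0164]
tcp_rot: [[-0.991, 0.131, 0.001], [0.131, 0.991, -0.0], [-0.001, -0.0, -1.0]]
force: [0.3, 0.8, -0.5]
opening: 1.0
grasp_force: 0.0
```

Request:
jog_arm --pt "0 0 0" --pt "0 0 0" --pt "0 0 0" --pt "0 0 0" --pt "0 0 0" --pt "0 0 0" --pt "0 0 0" --pt "0 0 0" --turn '[0,0,0,0,0,0,0,0]' --grip '[1,1,1,1,1,1,1,1]'

```text
time_s: 13.15
position: [0.4952, -0.0294, 0.016]
tcp_rot: [[-0.991, 0.131, -0.0], [0.131, 0.991, -0.0], [0.0, -0.0, -1.0]]
force: [-0.1, -0.3, -0.1]
opening: 0.44
grasp_force: 30.0
```

Gripped at 38–40 mm and 30 N. Lifting, carrying it over the nest at height with the gripper turned away from the instrument, then looking.

Request:
jog_arm --pt "0 0 1" --pt "0 0 4" --pt "0 0 8" --pt "0 -3 10" --pt "0 -8 10" --pt "0 -13 10" --pt "0.5 -18 10" --pt "1 -23 10" --pt "1.2 -28 10" --pt "1.2 -33.2 10" --pt "1.2 -33.2 10" --pt "1.2 -33.2 10" --turn '[0,0,0,-10,-20,-30,-40,-50,-60,-70,-80,-85]' --grip '[1,1,1,1,1,1,1,1,1,1,1,1]'

```text
time_s: 14.65
position: [0.5065, -0.3621, 0.1163]
tcp_rot: [[0.049, 0.999, -0.0], [0.999, -0.049, 0.0], [0.0, -0.0, -1.0]]
force: [0.6, 0.2, -0.6]
opening: 0.437
grasp_force: 30.0
```

Request:
jog_arm --pt "0 0 -1" --pt "0 0 -1.5" --pt "0 0 -1.5" --pt "0 0 -1.5" --turn '[0,0,0,0]' --grip '[1,1,1,1]'

```text
time_s: 15.15
position: [0.5073, -0.3612, 0.101]
tcp_rot: [[0.043, 0.999, -0.0], [0.999, -0.043, 0.0], [0.0, -0.0, -1.0]]
force: [0.7, 0.3, -0.7]
opening: 0.435
grasp_force: 30.0
```

Run:
```python
from h import *
snap('wrist','w7'); s=read_state(); print(s['position'],s['force'],s['opening'],s['grasp_force'],s['time_s'])
a=cv2.imread('pics/w7.png'); cv2.imwrite('pics/w7c.png',cv2.resize(a[60:330,80:480],None,fx=2,fy=2))
print(pix('w7',[.507,-.3616,.014]))
```

```text
[ 0.50736255 -0.36133652  0.10116723] [-0.13810341  0.19725416 -0.27076755] 0.4354711019237186 29.999804198741913 15.2
[278.8 216.1]
```

View pics/w7c.png

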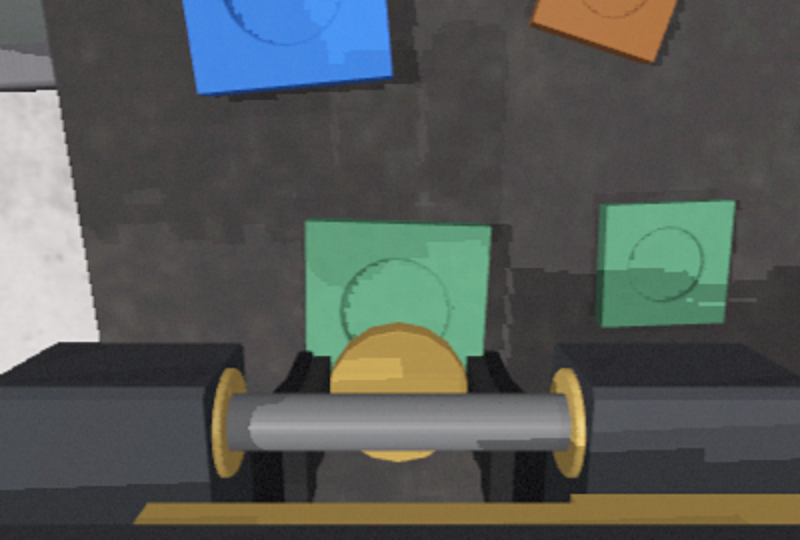

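The nest is below. The visible recess rim has left ≈342, right ≈450 and top ≈258 in the crop, and the plate's far corners are (305,220) and (491,226). Predicted centre is crop (397.6,312.2). I'll check this numerically.

Run:
```python
from h import *
W=lambda u,v: world('w7',80+u/2-.25,60+v/2-.25,.014)
A,B=W(305,220),W(491,226); print(A,B,np.linalg.norm(A-B))
e=(B-A)[:2]; e/=np.linalg.norm(e); n=np.array([e[1],-e[0]]); m=(A+B)[:2]/2
print('centre from corners',m+.038*n, m-.038*n)
L,R,Tp=W(342,309),W(450,309),W(396.5,258); print(L,R,Tp,'rim width',np.linalg.norm(L-R),'mid',(L+R)/2,'top-23mm',Tp[:2]+.023*n)
s=read_state();print(s['position'])
```

```text
[ 0.4706 -0.3206  0.014 ] [ 0.5468 -0.3264  0.014 ] 0.07642041612030119
centre from corners [ 0.50581595 -0.3613904 ] [ 0.51158405 -0.2856096 ]
[ 0.4832 -0.3589  0.014 ] [ 0.5291 -0.361   0.014 ] [ 0.5074 -0.338   0.014 ] rim width 0.04594801410289676 mid [ 0.50615 -0.35995  0.014  ] top-23mm [ 0.50565439 -0.36093366]
[ 0.50736255 -0.36133652  0.10116723]
```

Centre is at (0.506,-0.361), and the sizes match (76.4 mm and 45.9 mm). I'll shift -1 mm in x and lower in.

Request:
jog_arm --pt "-0.1 0 -2" --pt "-0.1 0 -4" --pt "-0.1 0 -6" --pt "-0.1 0 -7.2" --pt "-0.1 0 -7.6" --pt "-0.1 0 -7.9" --pt "-0.1 0 -8.1" --pt "-0.1 0 -8.3" --pt "-0.1 0 -8.3" --turn '[0,0,0,0,0,0,0,0,0]' --grip '[1,1,1,1,1,1,1,1,1]'

```text
time_s: 16.32
position: [0.5062, -0.3614, 0.0182]
tcp_rot: [[0.044, 0.999, 0.0], [0.999, -0.044, -0.0], [-0.0, 0.0, -1.0]]
force: [-0.2, 0.4, 0.1]
opening: 0.443
grasp_force: 30.0
```

Request:
jog_arm --pt "0 0 -0.1" --pt "0 0 -0.2" --pt "0 0 -0.25" --pt "0 0 -0.25" --turn '[0,0,0,0]' --grip '[1,1,1,1]'

```text
time_s: 16.82
position: [0.5061, -0.3613, 0.0155]
tcp_rot: [[0.044, 0.999, -0.0], [0.999, -0.044, 0.0], [0.0, -0.0, -1.0]]
force: [0.4, -0.0, -0.9]
opening: 0.441
grasp_force: 30.0
```

It's in the recess with no rim contact and about 0.8 mm above the floor. Release, lift, look.

Request:
jog_arm --pt "0 0 -0.04" --pt "0 0 -0.04" --pt "0 0 -0.04" --pt "0 0 -0.04" --pt "0 0 -0.04" --pt "0 0 -0.04" --pt "0 0 1" --pt "0 0 4" --pt "0 0 9" --pt "0 5 11" --pt "0 5 11" --pt "0 5 11" --turn '[0,0,0,0,0,0,0,0,0,0,0,0]' --grip '[1,0,0,0,0,0,0,0,0,0,0,0]'

```text
time_s: 18.32
position: [0.5065, -0.3116, 0.1261]
tcp_rot: [[0.043, 0.999, 0.001], [0.999, -0.043, -0.001], [-0.001, 0.001, -1.0]]
force: [0.2, -0.7, 0.4]
opening: 1.0
grasp_force: 0.0
```

Run:
```python
from h import *
snap('wrist','w8'); snap('top','top1'); s=read_state(); print(s['position'],s['force'],s['opening'],s['time_s'])
st,ce=bc('w8'); print(st,ce,world('w8',*ce,.019),'nest',pix('w8',[.506,-.361,.019]))
a=cv2.imread('pics/w8.png')[110:290,140:420]; a=cv2.resize(a,None,fx=1.9,fy=1.9,interpolation=cv2.INTER_CUBIC)
b=cv2.resize(cv2.imread('pics/top1.png')[170:265,130:460],None,fx=2.4,fy=2.4)
o=np.zeros((a.shape[0]+b.shape[0],800,3),np.uint8); o[:a.shape[0],:a.shape[1]]=a; o[a.shape[0]:,:b.shape[1]]=b; cv2.imwrite('pics/end.png',o); print(o.shape)
```

```text
[ 0.50618006 -0.31212729  0.12522308] [-0.33516063  0.14543013  0.0919469 ] 1.0034270121639297 18.425
[ 340   79   75   74 3430] [376.28221574 115.38017493] [ 0.5927 -0.2327  0.019 ] nest [280.8 259.9]
(570, 800, 3)
```

View pics/end.png

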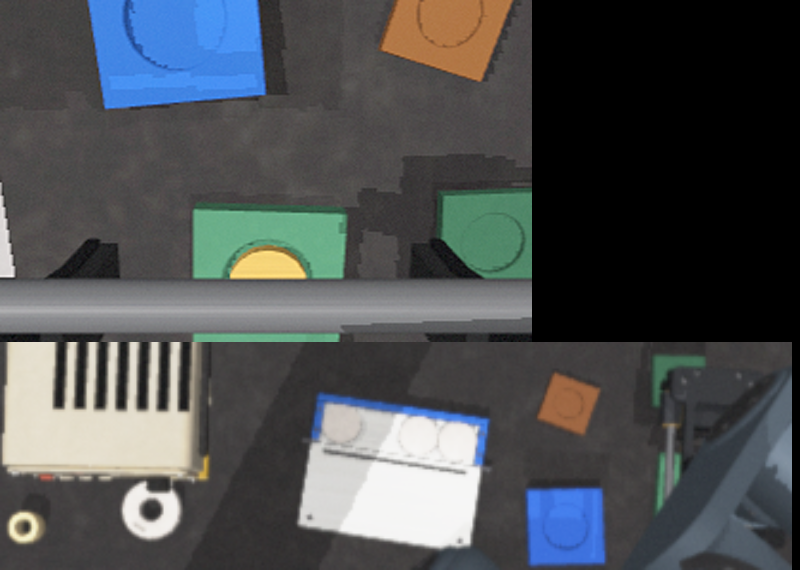

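Brass shows inside the recess, half hidden by the gripper, and the steel row is undisturbed. I'll shift back for a clear view to confirm.

Request:
jog_arm --pt "0 -5 2" --pt "0 -6 4" --pt "0 -6 4" --pt "0 -6 4" --turn '[0,0,0,0]' --grip '[0,0,0,0]'

```text
time_s: 18.92
position: [0.5053, -0.3706, 0.1641]
tcp_rot: [[0.045, 0.999, -0.002], [0.999, -0.045, 0.002], [0.002, -0.002, -1.0]]
force: [0.4, 0.9, 0.0]
opening: 1.0
grasp_force: 0.0
```

Run:
```python
from h import *
snap('wrist','w9')
u,v=pix('w9',[.506,-.361,.019]); a=cv2.imread('pics/w9.png'); h=cv2.cvtColor(a,cv2.COLOR_BGR2HSV)
m=((abs(h[...,0].astype(int)-21)<9)&(h[...,1]>100)&(h[...,2]>80)).astype(np.uint8); n_,l,st,ce=cv2.connectedComponentsWithStats(m)
for i in range(1,n_):
    if st[i,4]>500: print(st[i],ce[i],world('w9',*ce[i],.019))
print(u,v); x,y=int(u),int(v); cv2.imwrite('pics/fin.png',cv2.resize(a[y-50:y+50,x-60:x+60],None,fx=5,fy=5,interpolation=cv2.INTER_CUBIC))
```

```text
[ 334   19   69   71 3043] [367.55734473  54.00690108] [ 0.5932 -0.2348  0.019 ]
[ 261  174   39   38 1163] [279.63714531 192.47635426] [ 0.506  -0.3612  0.019 ]
[ 89 244  33  55 891] [101.79573513 271.22446689] [ 0.3062 -0.4402  0.019 ]
[437 244  32  55 893] [455.8868981  271.02015677] [ 0.6953 -0.4574  0.019 ]
[ 252  286  308   36 4841] [391.66081388 309.93100599] [ 0.627  -0.5024  0.019 ]
279.7 192.3
```

View pics/fin.png

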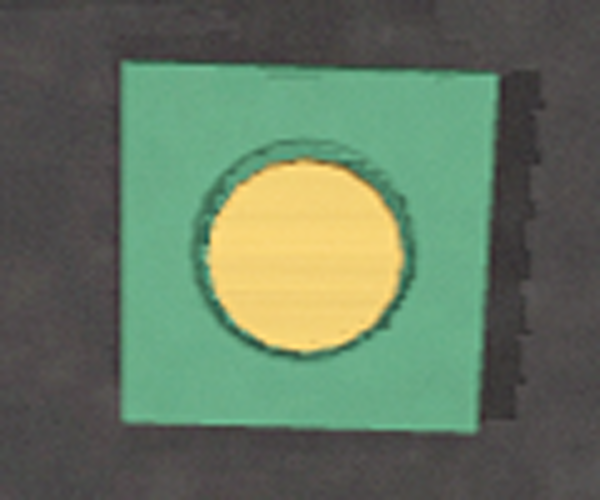

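The brass disc (centre about (305,255) in the crop) sits flat inside the recess, measured at (0.506,-0.361), which matches the nest centre. Handing in.

```bash
python3 -c "
from rig import *
print(hand_in())"
```

```text
the job is handed in; nothing more can be done
None
```

I slid the brass button out past the black line, laid it in the round recess of the green nest, and handed the job in at about 19 s. Every press reading on the tray was about 8 N or less, and the last pictures showed the steel row, ring gauge and bush looking undisturbed; the loupe was not rechecked, and `hand_in()` returned no verdict.

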